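# Centre the egg cup on its stand

## Robot

A 6-joint arm with a two-finger parallel gripper is mounted at the origin on a cart in front of the work surface, level with it; the furniture and walls round the work are solid. World frame = base frame: x ahead of the robot, y to its left, z up, the work surface at z = 0. Lengths are in m, angles in rad, forces in N, time in s.
With the tool pointing down it reaches from about 0.325 to 0.85 m from the base axis. Payload 4.4 kg.
Tool frame: the origin (TCP) lies on the centre line of the jaws, within the pads' length; the fingertips stand 25 mm ahead of it and the grasp point (between the pads) lies 6 mm ahead of it; z points along the fingers, y is the line along which they close (so a half turn about z gives the same grasp; the last joint's range is limited). The gripper opens to 94 mm and grips with 3 to 60 N. Pads are 16 mm wide; open, the fingers measure 119 mm over their backs; the gripper's body (75 mm by 177 mm) begins 78 mm behind the grasp point.
Start: joints at [1.052, 0.207, 1.542, -0, 1.393, -0.15], TCP at [0.207, 0.537, 0.23] pointing down, gripper open.
Joint ranges: [-2.73, 2.73], [-0.86, 2.22], [0.23, 2.46], [-1.11, 4.25], [0.08, 2.63], [-2.82, 2.82]. Speed limits (rad/s): [2.79, 2.79, 3.14, 3.14, 3.14, 3.14].

## Interface

Orientations are given as a unit quaternion [w, x, y, z].
In Python, from rig import manip gives the robot as it stands.
- The arm moves only by the tool jog_arm, never from a script. Its argument "motion" is a list of rows, each an object with "offset": the shift along the world's x, y, z in m, a list of three; "dr": the turn, a rotation vector about the world's x, y, z in degrees, a list of three; "grip": the opening in per cent of the stroke, from 0 (shut) to 100 (fully open). In form: [{"offset": [tx, ty, tz], "dr": [ax, ay, az], "grip": grip}, ...]. A call has exactly 10 rows; each row is the pose to reach, as a shift and turn from the pose commanded when the call began; what a row does not reach only later rows make up. A row lasts 1/12 s, in which the tool goes at most 41.7 mm and 7.16 degrees, less where a joint would pass 70% of its speed; a pose out of reach is approached as far as the arm can. A call with a gripper value outside its range is refused whole. The fingers move at their own pace and stop on an object; "newtons" is the grip in N (left out, the last holds). Time passes only in rows, so rows that repeat a pose let the fingers close, or fill a call up. It gives the time, the measured TCP pose, the force, the opening and the grip force at its end, in the units of the state.
- manip.state(): the state, without advancing time (a new reading comes with each control period).
- manip.get_image(name): name is "side" or "top"; returns a dict with "img" (420x560x3 uint8, blue, green, red), "intrinsics" (3x3 intrinsics, pixels), "rvec" (rotation vector, rad) and "tvec" (3), from world to camera coordinates, as OpenCV has them. Camera axes: x right, y down, z forward; pixel columns grow to the right and rows downward; lengths in m; the calibration is good to about 2 mm. A picture is of the moment at which its call begins. There is no depth.
- manip.finish_job(): hands the job in; it is judged then, once.
The state is a dict: "time": time; "qpos": joint angles; "qvel": joint speeds; "effort": joint torques, N m; "ee_pos": TCP position; "ee_rot": TCP orientation; "ft_force": force on the tool from outside, world axes, zero at the start; "torque": the same for the moment, N m; "opening": opening from 0.0 (shut) to 1.0 (fully open); "finger_force": force on a finger pad.
Only numpy, scipy, OpenCV 4.12 (cv2) and the standard library are available. Lean on these libraries where they do the work, as an engineer would, in place of code of your own. Each camera call takes 0.05 s, during which the arm holds its last target. There are 200 camera calls.

## Task

The china egg cup with the boiled egg in it stands off-centre on its small round iron stand, its foot over the edge. Nudge the cup gently, low on its foot, with the fingertips from outside until it stands in the middle of the stand, then back away. Do not grip, lift or tip the cup, do not touch the egg, keep the egg in the cup, and leave the stand and everything else where they are.

Things in the scene. Friction and masses are not known exactly. Their poses are not given: they have to be found in the camera images.
- egg_cup: white china egg cup, loose, about 0.09 kg: round foot 60 mm in diameter with a straight side from 0 to 10 mm high (the widest part: an upright finger beside the cup touches the foot first), above it a waist of 34 mm and a bowl that is 52 mm wide at its rim, 36 mm above the underside. Inside, the bowl is 46 mm wide. Origin: centre of the underside of the foot, z up along the cup's axis. It slides with ordinary friction when pushed low and tips easily when pushed at the rim.
- iron_stand: small round flat dark iron stand, loose, 80 mm in diameter and 10 mm high, about 0.34 kg, on the counter under the egg cup. Origin: centre of its underside; its flat top is 10 mm above that. It stays in place when the cup is slid gently over it.
- egg_center (a point): centre of the boiled egg that stands upright or leaning a little, loose, in the cup's bowl: 57 mm long, 44 mm wide, 0.058 kg; its centre is about 45 mm above the cup's underside and its top about 84 mm above the counter
- bowl: bystander: dark round bowl, 115 mm wide, 51 mm high; origin at the centre of its underside
- food_tin: bystander: closed food tin, 75 mm wide, 58 mm high; origin at the centre of its underside
- fork: bystander: steel fork lying on the counter, 193 mm long, 26 mm wide, 15 mm high; origin at its middle, on the counter; its own x axis runs along it
- tealight: bystander: tealight in a metal dish, 38 mm wide, 15 mm high; origin at the centre of its underside
Things that resemble listed ones, but are neither listed nor needed, are in the scene too. Of the things shaped like the iron_stand, the dark steel one is meant. What is shaped like the egg_cup but purple is not meant.

How it is judged:
By the outcome, as a careful person would: the job done as asked, in the order asked, and still so for the second after the job is handed in, with the robot touching nothing.
It also fails if it takes over 58 s, if anything falls off the work surface, if the arm or the gripper's body presses on something with over 40 N, if the wrist force passes 120 N, or if a joint passes its speed limit or range.

## Working session

There is one attempt and no reset: what is moved stays moved. The work goes in short steps, Python scripts to look and compute and a tool call to move; the robot and the scene stay as the last step left them, time stands still between calls to the robot, and variables do not carry over. Pictures are saved under pics/ and viewed, at most 10 in all, crops included, and the job is handed in when it is done.

Besides the shell and the picture viewer there is one more tool, called as name([rows], argument=value, ...), one row to a line, values as JSON. jog_arm: Moves the arm, as the interface text tells. Its arguments: {"type":"object","properties":{"motion":{"type":"array"},"newtons":{"type":"number"}},"required":["motion"]}

```bash
mkdir -p pics; cat > h.py <<'E'
import cv2,numpy as np
from rig import manip
def ray(c,px,z):
    R=cv2.Rodrigues(np.array(c["rvec"],float))[0];t=np.array(c["tvec"],float).ravel();K=np.array(c["intrinsics"],float)
    o=-R.T@t;d=R.T@np.linalg.inv(K)@np.array([px[0],px[1],1.]);return o+d*(z-o[2])/d[2]
def proj(c,P): return cv2.projectPoints(np.array(P,float).reshape(-1,1,3),np.array(c["rvec"],float),np.array(c["tvec"],float),np.array(c["intrinsics"],float),None)[0].reshape(-1,2)
E
python3 - <<'E'
from h import *
for n in("top","side"):
    c=manip.get_image(n);cv2.imwrite(f"pics/{n}0.png",c["img"]);R=cv2.Rodrigues(np.array(c["rvec"],float))[0];print(n,-R.T@np.array(c["tvec"]).ravel(),R[2])
print(manip.state())
E
```

```text
top [0.42320425 0.00659346 0.91938035] [ 0.18115816  0.02715465 -0.98307901]
side [ 0.49314592 -0.68250277  0.5331989 ] [ 0.10579795  0.82596671 -0.55370189]
{'time': 0.1, 'qpos': array([ 1.05252140e+00,  2.07302952e-01,  1.54281327e+00, -3.05006409e-05,
        1.39349149e+00, -1.50513852e-01]), 'qvel': array([-1.51086876e-03, -1.98027677e-04, -4.39439400e-03,  9.75488570e-05,
       -7.78551630e-04, -1.26208618e-03]), 'effort': array([-6.19402399e-04, -3.71869075e+01, -2.82291949e+01,  7.00663542e-02,
        3.10972764e-02, -3.44124294e-05]), 'ee_pos': array([0.20641429, 0.53594447, 0.22942391]), 'ee_rot': array([-3.16490648e-04,  1.82843305e-01,  9.83141552e-01, -9.56646015e-04]), 'ft_force': array([0.21442728, 0.40934743, 0.33196189]), 'torque': array([0.02856532, 0.07209632, 0.00722188]), 'finger_force': 0.0, 'opening': 1.0015104023690062}
```

View pics/top0.png

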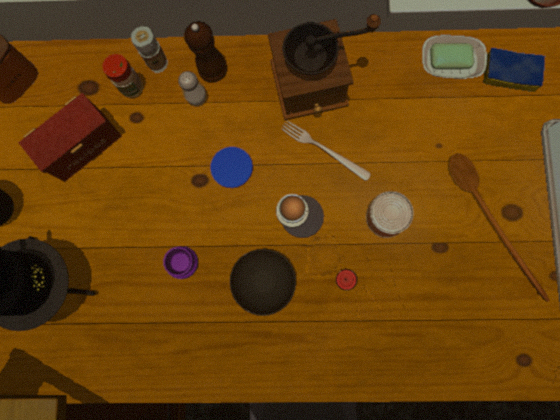

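View pics/side0.png

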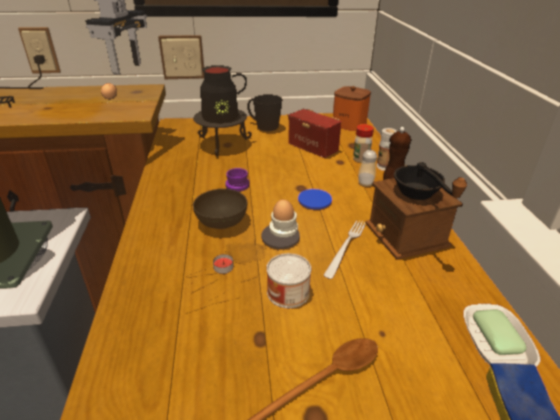

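The top view shows the cup with its egg at about (293,209). The dark stand is at about (303,216), with the bowl at (263,281), the tin at (391,213), the fork at (325,150) and the tealight at (346,279).

```bash
python3 - <<'E'
from h import *
t=manip.get_image("top");s=manip.get_image("side")
a=cv2.resize(t["img"][180:250,260:340],None,fx=5,fy=5,interpolation=cv2.INTER_NEAREST)
b=cv2.resize(s["img"][190:260,250:330],None,fx=5,fy=5,interpolation=cv2.INTER_NEAREST)
cv2.imwrite("pics/crop1.png",cv2.convertScaleAbs(np.hstack([a,b]),alpha=1.6))
for n,p,z in [("stand",(303,216),.01),("rim",(293,209),.046),("bowl",(263,281),.03),("tin",(391,213),.058),("fork1",(284,125),0.01),("fork2",(368,178),.005),("tea",(346,279),.01),("purple",(181,262),.03),("blue",(232,167),.01)]: print(n,ray(t,p,z).round(4))
h=cv2.cvtColor(t["img"],cv2.COLOR_BGR2HSV)
for (x,y) in [(312,225),(303,228),(318,214),(281,215),(290,223),(293,207),(330,230)]: print(x,y,h[y,x])
h=cv2.cvtColor(s["img"],cv2.COLOR_BGR2HSV)
for (x,y) in [(282,240),(283,225),(283,210),(310,240),(272,235)]: print(x,y,h[y,x])
E
```

```text
stand [ 0.5757 -0.003   0.01  ]
rim [0.5826 0.015  0.046 ]
bowl [0.4569 0.0701 0.03  ]
tin [ 0.5705 -0.1559  0.058 ]
fork1 [0.753  0.0302 0.01  ]
fork2 [ 0.6469 -0.1263  0.005 ]
tea [ 0.4594 -0.0783  0.01  ]
purple [0.4924 0.2171 0.03  ]
blue [0.6718 0.1295 0.01  ]
312 225 [ 9 72 67]
303 228 [ 9 51 65]
318 214 [10 66 70]
281 215 [ 25  39 117]
290 223 [ 23  56 150]
293 207 [ 16 157 171]
330 230 [ 18 253 120]
282 240 [13 65 98]
283 225 [ 18  65 152]
283 210 [ 14 148 217]
310 240 [ 18 207 200]
272 235 [ 12  68 101]
```

View pics/crop1.png

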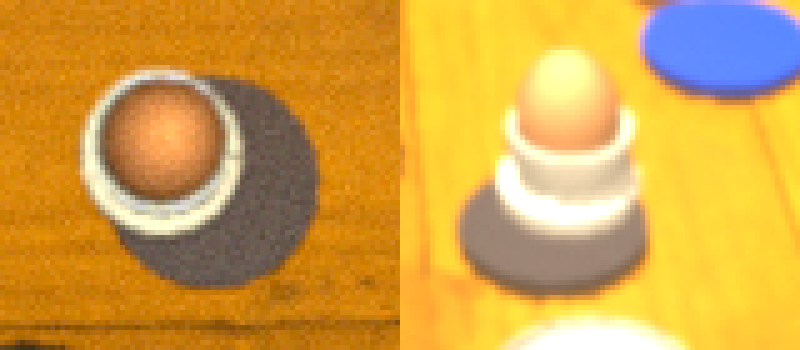

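Crop, left half: the cup foot's visible arc is at about (163,155) in crop pixels, so the foot is centred near (292.6,211). The stand circle is centred at about (303,216). The foot overhangs on the upper left, which is +x,+y. Next I fit circles of known radius to these.

```bash
cat >> h.py <<'E'
from scipy.optimize import least_squares
def fit(P,r,c0): # robust circle centre, known radius
    return least_squares(lambda c:np.hypot(*(P-c).T)-r,c0,loss="soft_l1",f_scale=.0015)
def measure():
    out={}
    t=manip.get_image("top");h=cv2.cvtColor(t["img"],cv2.COLOR_BGR2HSV)
    roi=np.zeros(h.shape[:2],np.uint8);roi[185:245,265:335]=255
    low=((h[...,1]<115)*255).astype(np.uint8)&roi
    white=low&((h[...,2]>95)*255).astype(np.uint8)
    dark=low&((h[...,2]<=92)*255).astype(np.uint8)
    def cont(m):
        c=max(cv2.findContours(m,cv2.RETR_EXTERNAL,cv2.CHAIN_APPROX_NONE)[0],key=cv2.contourArea)[:,0,:].astype(float);
        return c
    w=cont(white);d=cont(low)
    W=np.array([ray(t,p,.02)[:2] for p in w]);c=W.mean(0)
    for _ in range(6):
        m=(W[:,0]<c[0]-.004);f=fit(W[m],.0297,c);c=f.x
    D=np.array([ray(t,p,.01)[:2] for p in d]);s=np.array([.5757,-.003])
    for _ in range(6):
        m=(abs(np.hypot(*(D-s).T)-.04)<.004)&(np.hypot(*(D-c).T)>.034);g=fit(D[m],.0397,s);s=g.x
    e=(h[...,1]>115)&(h[...,0]<20)&(white*0+cv2.drawContours(np.zeros_like(white),[w.astype(np.int32)],-1,255,-1)>0)
    ep=np.argwhere(e).mean(0)[::-1]
    print("cup",c.round(4),"res",np.abs(f.fun).mean().round(4),"stand",s.round(4),np.abs(g.fun).mean().round(4),m.sum(),"d=stand-cup",(s-c).round(4),"egg",ray(t,ep,.055)[:2].round(4))
    return c,s,t
E
python3 - <<'E'
from h import *
c,s,t=measure()
# side check: near/front foot edges
S=manip.get_image("side");a=np.linspace(0,2*np.pi,60)
I=S["img"].copy();T=t["img"].copy()
for im,cam in((I,S),(T,t)):
  for q,r,z,k in((c,.03,.01,(0,0,255)),(c,.03,.02,(0,0,255)),(s,.04,.0,(0,255,0)),(s,.04,.01,(0,255,0))):
    for p in proj(cam,np.c_[q[0]+r*np.cos(a),q[1]+r*np.sin(a),0*a+z]): 
        im[int(round(p[1])),int(round(p[0]))]=k
cr=lambda i,y,x:cv2.resize(i[y:y+70,x:x+80],None,fx=5,fy=5,interpolation=cv2.INTER_NEAREST)
cv2.imwrite("pics/ov.png",np.hstack([cr(T,180,260),cr(I,190,250)]))
E
```

```text
cup [0.5854 0.0174] res 0.0004 stand [0.5768 0.0014] 0.0011 75 d=stand-cup [-0.0085 -0.016 ] egg [0.5832 0.0162]
```

View pics/ov.png

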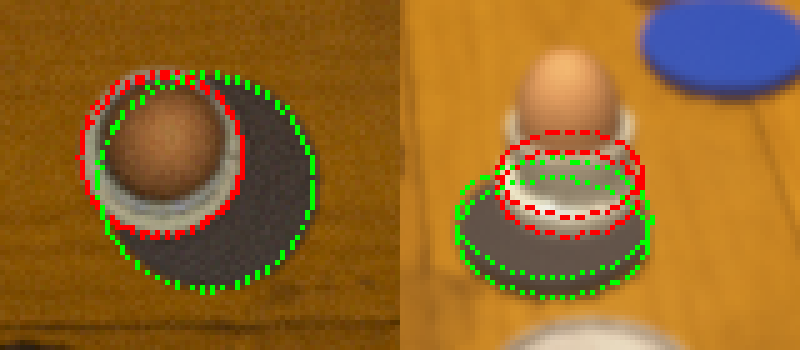

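Red matches the foot well in both views. The green stand circle sits about 1 px too far left because of a mask-edge bias, so I'll refit with the edge offset corrected.

```bash
sed -i 's/fit(D\[m\],.0397,s)/fit(D[m],.0388,s)/; s/fit(W\[m\],.0297,c)/fit(W[m],.0293,c)/; s/h\[...,1\]<115/h[...,1]<140/' h.py
python3 - <<'E'
from h import *
c,s,t=measure()
h=cv2.cvtColor(t["img"],cv2.COLOR_BGR2HSV);print(h[216,318:330,1],h[230:242,303,1])
d=s-c;u=d/np.hypot(*d);print(np.hypot(*d),u,"ang",np.degrees(np.arctan2(u[1],u[0])),"start tcp",c-u*.075)
st=manip.state();print(st["ee_pos"],"offset",c-u*.075-st["ee_pos"][:2])
E
```

```text
cup [0.5849 0.0174] res 0.0004 stand [ 5.764e-01 -2.000e-04] 0.0006 76 d=stand-cup [-0.0085 -0.0176] egg [0.5835 0.0165]
[ 69  61  63  68  64 151 219 253 251 240 231 231] [ 50  58  76  72  60  60  51 157 245 238 228 228]
0.01951548024961337 [-0.43533773 -0.90026722] ang -115.80678613494369 start tcp [0.61753227 0.08493185]
[0.20668398 0.5364124  0.23019171] offset [ 0.41084829 -0.45148055]
```

jog_arm([
  {"offset":[0,-0.03,0.03],"dr":[0,0,0],"grip":32},
  {"offset":[0.01,-0.06,0.06],"dr":[0,0,0],"grip":32},
  {"offset":[0.02,-0.09,0.07],"dr":[0,0,0],"grip":32},
  {"offset":[0.03,-0.12,0.07],"dr":[0,0,0],"grip":32},
  {"offset":[0.04,-0.15,0.07],"dr":[0,0,0],"grip":32},
  {"offset":[0.06,-0.18,0.07],"dr":[0,0,-7],"grip":32},
  {"offset":[0.08,-0.21,0.07],"dr":[0,0,-14],"grip":32},
  {"offset":[0.1,-0.24,0.07],"dr":[0,0,-21],"grip":32},
  {"offset":[0.12,-0.27,0.07],"dr":[0,0,-28],"grip":32},
  {"offset":[0.14,-0.3,0.07],"dr":[0,0,-35],"grip":32},
])

```text
time: 1.18
ee_pos: [0.3473, 0.235, 0.3007]
ee_rot: [0.0, 0.473, 0.881, 0.0]
ft_force: [0.1, 0.3, 0.5]
opening: 0.338
finger_force: 0.0
```

jog_arm([
  {"offset":[0.03,-0.02,0],"dr":[0,0,-7],"grip":32},
  {"offset":[0.06,-0.035,0],"dr":[0,0,-14],"grip":32},
  {"offset":[0.09,-0.05,0],"dr":[0,0,-21],"grip":32},
  {"offset":[0.12,-0.07,0],"dr":[0,0,-28],"grip":32},
  {"offset":[0.15,-0.085,0],"dr":[0,0,-35],"grip":32},
  {"offset":[0.18,-0.1,0],"dr":[0,0,-42],"grip":32},
  {"offset":[0.21,-0.12,-0.02],"dr":[0,0,-49],"grip":32},
  {"offset":[0.24,-0.135,-0.04],"dr":[0,0,-56],"grip":32},
  {"offset":[0.27,-0.15,-0.06],"dr":[0,0,-59.7],"grip":32},
  {"offset":[0.27,-0.15,-0.08],"dr":[0,0,-59.7],"grip":32},
])

```text
time: 2.02
ee_pos: [0.6212, 0.0829, 0.2187]
ee_rot: [0.001, 0.849, 0.529, 0.001]
ft_force: [-0.7, 0.0, 0.7]
opening: 0.32
finger_force: 0.0
```

jog_arm([
  {"offset":[0,0,-0.02],"dr":[0,0,0],"grip":32},
  {"offset":[0,0,-0.04],"dr":[0,0,0],"grip":32},
  {"offset":[0,0,-0.06],"dr":[0,0,0],"grip":32},
  {"offset":[0,0,-0.08],"dr":[0,0,0],"grip":32},
  {"offset":[0,0,-0.1],"dr":[0,0,0],"grip":32},
  {"offset":[0,0,-0.12],"dr":[0,0,0],"grip":32},
  {"offset":[0,0,-0.13],"dr":[0,0,0],"grip":32},
  {"offset":[0,0,-0.14],"dr":[0,0,0],"grip":32},
  {"offset":[0,0,-0.14],"dr":[0,0,0],"grip":32},
  {"offset":[0,0,-0.14],"dr":[0,0,0],"grip":32},
])

```text
time: 2.85
ee_pos: [0.6169, 0.0866, 0.0806]
ee_rot: [-0.0, 0.847, 0.532, -0.0]
ft_force: [0.8, -0.2, -0.1]
opening: 0.32
finger_force: 0.0
```

```bash
python3 - <<'E'
from h import *
t=manip.get_image("top");s=manip.get_image("side")
print(manip.state()["ee_pos"],manip.state()["ee_rot"],manip.state()["opening"])
b=cv2.resize(s["img"][140:280,220:380],None,fx=2.5,fy=2.5);a=cv2.resize(t["img"][130:270,220:380],None,fx=2.5,fy=2.5)
cv2.imwrite("pics/p2.png",cv2.convertScaleAbs(np.hstack([a,b]),alpha=1.4))
E
```

```text
[0.61795808 0.08655473 0.0819354 ] [7.19791051e-04 8.47002060e-01 5.31587879e-01 1.14848451e-03] 0.3187845689625973
```

View pics/p2.png

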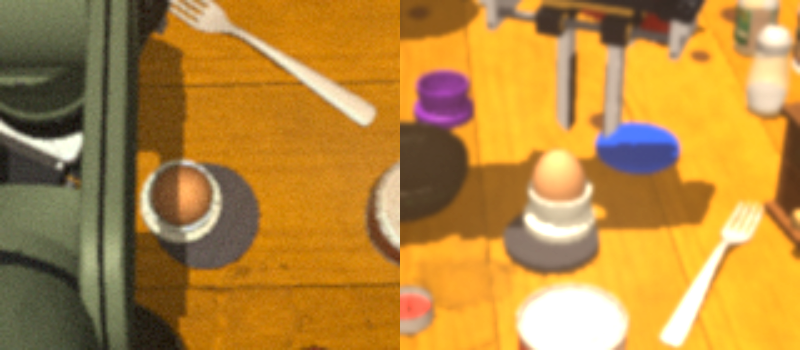

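The cup is at about (180,200) in the left half. In the right half the fingers hang behind the cup on its outer side, clear of the blue disc. Next I lower the tips to the foot's height and approach.

jog_arm([
  {"offset":[0,0,-0.015],"dr":[0,0,0],"grip":32},
  {"offset":[0,0,-0.03],"dr":[0,0,0],"grip":32},
  {"offset":[0,0,-0.038],"dr":[0,0,0],"grip":32},
  {"offset":[0,0,-0.041],"dr":[0,0,0],"grip":32},
  {"offset":[-0.004,-0.008,-0.041],"dr":[0,0,0],"grip":32},
  {"offset":[-0.008,-0.016,-0.041],"dr":[0,0,0],"grip":32},
  {"offset":[-0.011,-0.023,-0.041],"dr":[0,0,0],"grip":32},
  {"offset":[-0.013,-0.028,-0.041],"dr":[0,0,0],"grip":32},
  {"offset":[-0.0145,-0.031,-0.041],"dr":[0,0,0],"grip":32},
  {"offset":[-0.015,-0.032,-0.041],"dr":[0,0,0],"grip":32},
])

```text
time: 3.78
ee_pos: [0.6018, 0.0536, 0.04]
ee_rot: [0.0, 0.847, 0.531, 0.0]
ft_force: [-0.2, -0.5, -1.1]
opening: 0.319
finger_force: 0.0
```

```bash
python3 - <<'E'
from h import *
print(manip.state()["ee_pos"],manip.state()["ft_force"])
t=manip.get_image("top");s=manip.get_image("side")
b=cv2.resize(s["img"][160:270,240:340],None,fx=4,fy=4);a=cv2.resize(t["img"][160:270,250:350],None,fx=4,fy=4)
cv2.imwrite("pics/p3.png",cv2.convertScaleAbs(np.hstack([a,b]),alpha=1.4))
E
```

```text
[0.60178611 0.05356986 0.03998646] [-0.1613647  -0.45555582 -1.06047879]
```

View pics/p3.png

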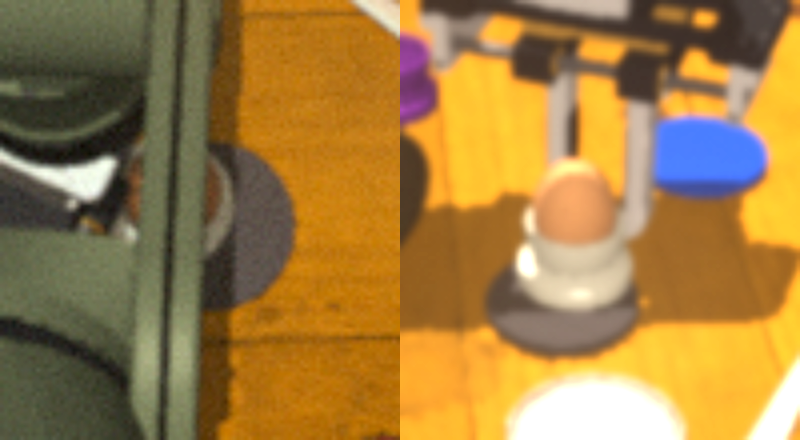

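In the left half the arm hides part of the cup. In the right half the fingertips are just behind the foot at about (630,230), not touching yet. I'll push slowly.

jog_arm([
  {"offset":[-0.0006,-0.0013,0],"dr":[0,0,0],"grip":32},
  {"offset":[-0.0012,-0.0025,0],"dr":[0,0,0],"grip":32},
  {"offset":[-0.0018,-0.0038,0],"dr":[0,0,0],"grip":32},
  {"offset":[-0.0024,-0.005,0],"dr":[0,0,0],"grip":32},
  {"offset":[-0.003,-0.0063,0],"dr":[0,0,0],"grip":32},
  {"offset":[-0.0036,-0.0076,0],"dr":[0,0,0],"grip":32},
  {"offset":[-0.0041,-0.0088,0],"dr":[0,0,0],"grip":32},
  {"offset":[-0.0046,-0.01,0],"dr":[0,0,0],"grip":32},
  {"offset":[-0.0051,-0.011,0],"dr":[0,0,0],"grip":32},
  {"offset":[-0.0055,-0.012,0],"dr":[0,0,0],"grip":32},
])

```text
time: 4.72
ee_pos: [0.5962, 0.0425, 0.0395]
ee_rot: [-0.0, 0.847, 0.532, 0.0]
ft_force: [-0.1, 1.2, -0.1]
opening: 0.324
finger_force: 0.3
```

jog_arm([
  {"offset":[-0.0005,-0.001,0],"dr":[0,0,0],"grip":32},
  {"offset":[-0.0009,-0.002,0],"dr":[0,0,0],"grip":32},
  {"offset":[-0.0014,-0.003,0],"dr":[0,0,0],"grip":32},
  {"offset":[-0.0018,-0.004,0],"dr":[0,0,0],"grip":32},
  {"offset":[-0.0023,-0.005,0],"dr":[0,0,0],"grip":32},
  {"offset":[-0.0027,-0.006,0],"dr":[0,0,0],"grip":32},
  {"offset":[-0.0032,-0.007,0],"dr":[0,0,0],"grip":32},
  {"offset":[-0.0036,-0.008,0],"dr":[0,0,0],"grip":32},
  {"offset":[-0.0036,-0.008,0],"dr":[0,0,0],"grip":32},
  {"offset":[-0.0036,-0.008,0],"dr":[0,0,0],"grip":32},
])

```text
time: 5.55
ee_pos: [0.5926, 0.0344, 0.0395]
ee_rot: [0.0, 0.847, 0.532, -0.0]
ft_force: [-0.3, 0.3, 0.2]
opening: 0.318
finger_force: 0.1
```

jog_arm([
  {"offset":[0.001,0.002,0],"dr":[0,0,0],"grip":32},
  {"offset":[0.003,0.006,0],"dr":[0,0,0],"grip":32},
  {"offset":[0.006,0.013,0],"dr":[0,0,0],"grip":32},
  {"offset":[0.01,0.021,0],"dr":[0,0,0],"grip":32},
  {"offset":[0.015,0.032,0],"dr":[0,0,0],"grip":32},
  {"offset":[0.02,0.043,0],"dr":[0,0,0],"grip":32},
  {"offset":[0.025,0.054,0],"dr":[0,0,0],"grip":32},
  {"offset":[0.03,0.064,0],"dr":[0,0,0],"grip":32},
  {"offset":[0.033,0.071,0],"dr":[0,0,0],"grip":32},
  {"offset":[0.033,0.071,0],"dr":[0,0,0],"grip":32},
])

```text
time: 6.38
ee_pos: [0.6264, 0.1075, 0.0395]
ee_rot: [0.0, 0.846, 0.532, 0.0]
ft_force: [-0.1, -0.9, -0.7]
opening: 0.319
finger_force: 0.0
```

```bash
python3 - <<'E'
from h import *
print(manip.state()["ee_pos"],manip.state()["ft_force"])
c,s,t=measure()
S=manip.get_image("side");a=np.linspace(0,2*np.pi,60)
I=S["img"].copy();T=t["img"].copy()
for im,cam in((I,S),(T,t)):
  for q,r,z,k in((c,.03,.01,(0,0,255)),(c,.03,.02,(0,0,255)),(s,.04,.0,(0,255,0)),(s,.04,.01,(0,255,0))):
    for p in proj(cam,np.c_[q[0]+r*np.cos(a),q[1]+r*np.sin(a),0*a+z]): im[int(round(p[1])),int(round(p[0]))]=k
cr=lambda i,y,x:cv2.resize(i[y:y+70,x:x+80],None,fx=5,fy=5,interpolation=cv2.INTER_NEAREST)
cv2.imwrite("pics/ov2.png",np.vstack([np.hstack([cr(t["img"],180,260),cr(S["img"],190,250)])[:300],np.hstack([cr(T,180,260),cr(I,190,250)])[:300]]))
E
```

```text
[0.6264406  0.10751234 0.03952834] [-0.06259297 -0.88967125 -0.6572388 ]
cup [0.5786 0.0048] res 0.0005 stand [ 5.762e-01 -2.000e-04] 0.0006 93 d=stand-cup [-0.0024 -0.005 ] egg [0.5776 0.0038]
```

View pics/ov2.png

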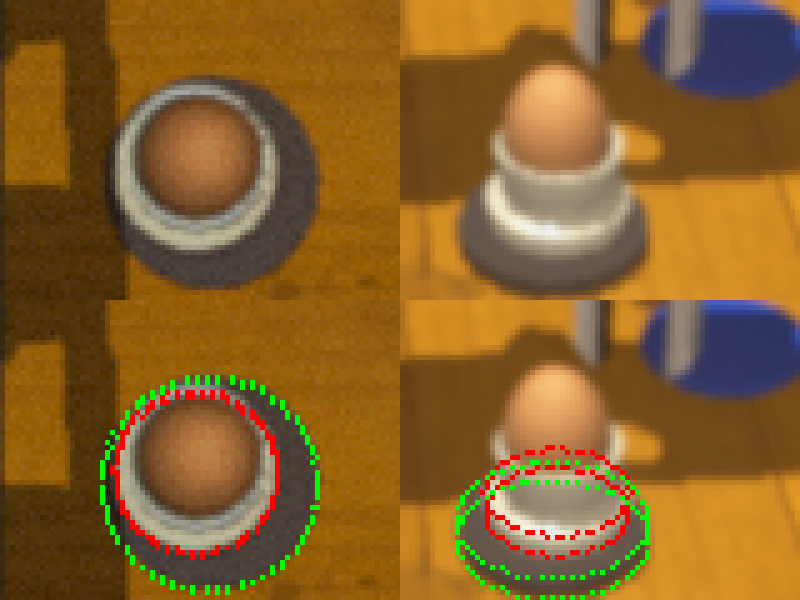

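The cup moved cleanly and stayed upright, with the foot at about (299,213) and the stand centre at about (302.6,216.4). About 6 mm remain. I'll remeasure at subpixel scale now that the stand's full outline is visible.

```bash
cat >> h.py <<'E'
def fine(c0,s0,n=3):
    L=[];
    for i in range(n): t=manip.get_image("top");L.append(t["img"].astype(np.float32))
    im=np.mean(L,0).astype(np.uint8)[180:250,260:340];b=cv2.resize(im,None,fx=6,fy=6,interpolation=cv2.INTER_CUBIC)
    h=cv2.cvtColor(b,cv2.COLOR_BGR2HSV)
    def pts(m,z):
        q=max(cv2.findContours(m.astype(np.uint8)*255,cv2.RETR_EXTERNAL,cv2.CHAIN_APPROX_NONE)[0],key=cv2.contourArea)[:,0,:]
        return np.array([ray(t,((p[0]+.5)/6-.5+260,(p[1]+.5)/6-.5+180),z)[:2] for p in q])
    def free(P,c,r,sel):
        p=np.r_[c,r]
        for _ in range(8):
            Q=P[sel(P,p)];p=least_squares(lambda v:np.hypot(*(Q-v[:2]).T)-v[2],p,loss="soft_l1",f_scale=.0008).x
        return p
    D=pts(h[...,1]<150,.01);s=free(D,s0,.04,lambda P,p:abs(np.hypot(*(P-p[:2]).T)-p[2])<.003)
    out=[]
    for th in (95,105,115):
        W=pts((h[...,1]<150)&(h[...,2]>th),.02)
        c=free(W,c0,.03,lambda P,p:(P[:,0]<p[0]-.003)&(abs(np.hypot(*(P-p[:2]).T)-p[2])<.003));out.append(c)
    print("stand",s.round(4),"cups",np.round(out,4).tolist(),"d",(s-np.mean(out,0))[:2].round(4))
E
python3 - <<'E'
from h import *
fine(np.array([.5786,.0048]),np.array([.5765,-.0005]))
E
```

```text
stand [ 0.5761 -0.0007  0.0392] cups [[0.5784, 0.0047, 0.0298], [0.5783, 0.0047, 0.0295], [0.5783, 0.0047, 0.0292]] d [-0.0022 -0.0054]
```

jog_arm([
  {"offset":[-0.01,-0.021,0],"dr":[0,0,0],"grip":32},
  {"offset":[-0.019,-0.042,0],"dr":[0,0,0],"grip":32},
  {"offset":[-0.026,-0.056,0],"dr":[0,0,0],"grip":32},
  {"offset":[-0.029,-0.063,0],"dr":[0,0,0],"grip":32},
  {"offset":[-0.0305,-0.066,0],"dr":[0,0,0],"grip":32},
  {"offset":[-0.0315,-0.068,0],"dr":[0,0,0],"grip":32},
  {"offset":[-0.032,-0.0692,0],"dr":[0,0,0],"grip":32},
  {"offset":[-0.0325,-0.0702,0],"dr":[0,0,0],"grip":32},
  {"offset":[-0.033,-0.0712,0],"dr":[0,0,0],"grip":32},
  {"offset":[-0.0334,-0.0722,0],"dr":[0,0,0],"grip":32},
])

```text
time: 7.47
ee_pos: [0.5925, 0.0339, 0.0395]
ee_rot: [-0.0, 0.847, 0.532, 0.0]
ft_force: [0.3, 0.5, -0.0]
opening: 0.319
finger_force: 0.4
```

jog_arm([
  {"offset":[-0.0004,-0.0008,0],"dr":[0,0,0],"grip":32},
  {"offset":[-0.0008,-0.0017,0],"dr":[0,0,0],"grip":32},
  {"offset":[-0.0012,-0.0026,0],"dr":[0,0,0],"grip":32},
  {"offset":[-0.0016,-0.0035,0],"dr":[0,0,0],"grip":32},
  {"offset":[-0.0019,-0.0043,0],"dr":[0,0,0],"grip":32},
  {"offset":[-0.0019,-0.0043,0],"dr":[0,0,0],"grip":32},
  {"offset":[-0.0019,-0.0043,0],"dr":[0,0,0],"grip":32},
  {"offset":[-0.0015,-0.0033,0],"dr":[0,0,0],"grip":32},
  {"offset":[0.001,0.002,0],"dr":[0,0,0],"grip":32},
  {"offset":[0.005,0.011,0],"dr":[0,0,0],"grip":32},
])

```text
time: 8.3
ee_pos: [0.5971, 0.0441, 0.0393]
ee_rot: [-0.0, 0.847, 0.531, -0.0]
ft_force: [0.2, 0.6, -0.0]
opening: 0.32
finger_force: 0.0
```

jog_arm([
  {"offset":[0.005,0.011,0],"dr":[0,0,0],"grip":32},
  {"offset":[0.01,0.022,0],"dr":[0,0,0],"grip":32},
  {"offset":[0.015,0.033,0],"dr":[0,0,0],"grip":32},
  {"offset":[0.02,0.044,0],"dr":[0,0,0],"grip":32},
  {"offset":[0.025,0.055,0],"dr":[0,0,0],"grip":32},
  {"offset":[0.028,0.062,0],"dr":[0,0,0],"grip":32},
  {"offset":[0.028,0.062,0],"dr":[0,0,0],"grip":32},
  {"offset":[0.028,0.062,0],"dr":[0,0,0],"grip":32},
  {"offset":[0.028,0.062,0],"dr":[0,0,0],"grip":32},
  {"offset":[0.028,0.062,0],"dr":[0,0,0],"grip":32},
])

```text
time: 9.13
ee_pos: [0.625, 0.1058, 0.0393]
ee_rot: [-0.0, 0.847, 0.531, -0.0]
ft_force: [0.9, -1.0, 0.1]
opening: 0.317
finger_force: 0.0
```

```bash
python3 - <<'E'
from h import *
fine(np.array([.5763,.0]),np.array([.5762,-.0005]))
c,s,t=measure()
S=manip.get_image("side")
cr=lambda i,y,x:cv2.resize(i[y:y+70,x:x+80],None,fx=5,fy=5,interpolation=cv2.INTER_NEAREST)
cv2.imwrite("pics/p5.png",np.hstack([cr(t["img"],180,260),cr(S["img"],190,250)]))
E
```

```text
stand [ 0.576  -0.0008  0.0391] cups [[0.5771, -0.0004, 0.0306], [0.577, -0.0004, 0.0302], [0.577, -0.0004, 0.0299]] d [-0.001  -0.0004]
cup [ 5.765e-01 -2.000e-04] res 0.0005 stand [ 0.5761 -0.0009] 0.0008 118 d=stand-cup [-0.0005 -0.0006] egg [ 0.5753 -0.0015]
```

View pics/p5.png

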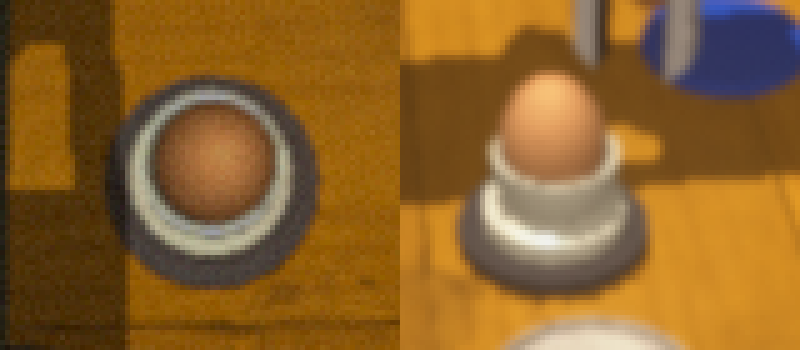

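The foot is centred on the stand to about 1 mm: the foot is at about (302,217) and the ring of iron shows all round. The egg is upright in the cup. I'll raise the arm clear and check once more.

jog_arm([
  {"offset":[0,0,0.02],"dr":[0,0,0],"grip":32},
  {"offset":[0,0,0.04],"dr":[0,0,0],"grip":32},
  {"offset":[0,0,0.06],"dr":[0,0,0],"grip":32},
  {"offset":[0,0,0.08],"dr":[0,0,0],"grip":32},
  {"offset":[0,0,0.1],"dr":[0,0,0],"grip":32},
  {"offset":[0,0,0.12],"dr":[0,0,0],"grip":32},
  {"offset":[0,0,0.13],"dr":[0,0,0],"grip":32},
  {"offset":[0,0,0.13],"dr":[0,0,0],"grip":32},
  {"offset":[0,0,0.13],"dr":[0,0,0],"grip":32},
  {"offset":[0,0,0.13],"dr":[0,0,0],"grip":32},
])

```text
time: 10.22
ee_pos: [0.6242, 0.1062, 0.1678]
ee_rot: [-0.001, 0.847, 0.532, -0.001]
ft_force: [-0.3, -0.7, -0.6]
opening: 0.316
finger_force: 0.0
```

```bash
python3 - <<'E'
from h import *
fine(np.array([.5763,.0]),np.array([.5762,-.0005]))
print(manip.state()["ft_force"],manip.finish_job())
E
```

```text
stand [ 0.576  -0.0008  0.0391] cups [[0.5767, -0.0005, 0.0304], [0.5767, -0.0005, 0.0301], [0.5768, -0.0004, 0.0298]] d [-0.0007 -0.0004]
the job is handed in; nothing more can be done
[-0.37149983 -1.03534942  0.24864726] None
```

The egg cup now stands within about 1 mm of the middle of the iron stand by camera measurement, with the egg still upright in it; the arm was backed away and the job handed in at about 10 s, and no verdict came back.

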